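Nest the mixing tubs in the stack holder

TASK

Tidy the paint-mixing tubs: nest the rectangular tub from the rack and the one standing loose on the bench into the tub in the stack holder, in either order, all upright and fully home so they make one straight stack there. The rack and the holder leave different sides of a tub free for the fingers, so on the way stand the rack tub upright on the black rubber mat, let go of it, and take it again across its other sides. Leave the other things on the bench where they are.

Things in the scene. Friction and masses are not known exactly. Their poses are not given: they have to be found in the camera images.
- tub_stack: Bottom tub, in the holder. White plastic rectangular tub, mouth up, 72 mm high, walls 2.5. Rim 64 (x) by 50 (y) mm; a straight collar of that size reaches 26 down from the rim; below, the body steps in to 56 x 42 and tapers to a foot 42 x 28. Origin: centre of underside; z up; a half turn looks the same. Its x lies along the holder's x.
- tub_rack: Same kind of tub (sizes and origin as tub_stack), standing in the middle bay of the rack, its x axis along the rack's x axis.
- tub_bench: Same kind of tub (sizes and origin as tub_stack), standing free on the bench at any yaw. A tub nested fully home in another sits 26 mm above it, its collar resting on the rim below, so that only its collar shows.
- holder: Fixed dark steel stack holder. Plate 120 (x) x 70 (y) x 8 mm; the bottom tub stands on it between low lips. Two upright cheeks 44 wide (y), 4 thick, inner faces at x = +-36, reach 140 above the bench (top 12 flared outward), 4 mm off the tubs' short ends: no room for a finger there. The +y and -y sides are open. Origin: centre of underside, on the bench.
- rack: Fixed steel rack. Plate 70 (x) x 202 (y) x 12 mm; four upright dividers 54 long (x), 4 thick, to 92 above the bench, make three bays 58 wide (y), open at +x and -x. The tub stands on the plate in the middle bay, 4 mm off the dividers along its long sides: no room for a finger there. Dark jars 71 high are fixed in the outer bays. Origin: centre of underside, on the bench.
- mat: Fixed black rubber mat, 130 x 130 x 3 mm, clear at the start. Origin: centre of underside, on the bench.
- spray_left: steel spray can with white cap, diameter 64, 189 high, standing beyond the tubs (sizes in mm). Bystander. Origin: centre of underside.
- spray_right: second spray can like spray_left (sizes in mm). Bystander.
- tape: roll of masking tape, outer diameter 98, 36 high, lying flat round the post of its stand (sizes in mm). Bystander. Origin: centre of underside.
- tin: round paint tin, diameter 76, 85 high (sizes in mm). Bystander. Origin: centre of underside.
- round_cup: round white cup, rim diameter 72, 75 high, empty, not one of the tubs (sizes in mm). Bystander. Origin: centre of underside.
- brush: paint brush lying flat near the robot (sizes in mm). Bystander. Origin: underside, x along it.
- scraper: spatula-like scraper lying flat near the robot (sizes in mm). Bystander. Origin: underside, x along it.
There are look-alikes about, which are no part of the job. Leave any red or yellow look-alike of the tub_rack alone.

How it is judged:
By the outcome, as a careful person would: the job done as asked, in the order asked, and still so for the second after the job is handed in, with the robot touching nothing.
It also fails if it takes over 72 s, if anything falls off the work surface, if the arm or the gripper's body presses on something with over 40 N, if the wrist force passes 120 N, or if a joint passes its speed limit or range.

ROBOT

A 6-joint arm with a two-finger parallel gripper is mounted at the origin on the work surface. World frame = base frame: x ahead of the robot, y to its left, z up, the work surface at z = 0. Lengths are in mm, angles in rad, forces in N, time in s.
With the tool pointing down it reaches from about 250 to 725 mm from the base axis. Payload 4 kg.
Tool frame: the origin (TCP) lies on the centre line of the jaws, within the pads' length; the fingertips stand 17 mm ahead of it and the grasp point (between the pads) lies 2 mm behind it (manip.finger_overhang is the distance from the TCP to the fingertips, in mm); x points along the fingers, y is the direction in which the jaws open and shut, and the axes are right-handed (so a half turn about x gives the same grasp; the last joint's range is limited). The gripper opens to 85 mm and grips with 20 to 120 N. Pads are 22 mm wide; open, the fingers measure 114 mm over their backs; the gripper's body (76 mm by 85 mm) begins 54 mm behind the grasp point. The pads swing forward as they close: fully open they stand 13 mm farther back than shut.
Start: joints at [1.219, 0.241, 0.005, 1.335, 0, 1.571], TCP at [172.292, 469.377, 213.306] pointing down, gripper open.
Joint ranges: [-2.72, 2.72], [-1.05, 1.87], [-1.09, 1.28], [-1.99, 2.15], [-1.42, 1.44], [-3.14, 3.14]. Speed limits (rad/s): [2.79, 2.79, 3.14, 3.14, 3.14, 3.14].

INTERFACE

Orientations are given as a 3x3 rotation matrix whose columns are the frame's x, y, z axes.
In Python, from workcell import manip, imaging gives the robot as it stands.
- The arm moves only by the tool carry_out, never from a script. Its argument "moves" is a list of rows, each a list of 5 numbers: the opening in per cent of the stroke, from 0 (shut) to 100 (fully open), then the shift along the tool's x, y, z in cm, then the turn about the tool's x in rad. A call has 1 to 20 rows; each row is the pose to reach, as a shift and turn from the pose commanded when the call began, along the tool's axes at that moment; what a row does not reach only later rows make up. A row lasts 1/12 s, in which the tool goes at most 41.7 mm and 7.16 degrees, less where a joint would pass 70% of its speed; a pose out of reach is approached as far as the arm can. A call with a gripper value outside its range is refused whole. The fingers move at their own pace and stop on an object; the grip force is fixed at half the most. Time passes only in rows, so rows that repeat a pose let the fingers close. It gives the time, the measured TCP pose, the force and the opening at its end, in the units of the state.
- manip.sense(): the state, without advancing time (a new reading comes with each control period).
- imaging.camera(name): name is "scene" or "side" or "wrist"; returns a dict with "pixels" (400x640x3 uint8, red, green, blue), "intrinsics" (3x3 intrinsics, pixels), "rvec" (rotation vector, rad) and "tvec" (3), from world to camera coordinates, as OpenCV has them. Camera axes: x right, y down, z forward; pixel columns grow to the right and rows downward; lengths in mm; the calibration is good to about 2 mm. A picture is of the moment at which its call begins. There is no depth.
- manip.sign_off(): hands the job in, once; it reports no verdict.
The state is a dict: "t": time; "joints": joint angles; "dq": joint speeds; "joint_efforts": joint torques, N m; "ee_pos": TCP position; "orientation": TCP orientation; "ft_force": force on the tool from outside, world axes, zero at the start; "moment": the same for the moment, N m; "gripper_width": opening from 0.0 (shut) to 1.0 (fully open).
Only numpy, scipy, OpenCV 4.12 (cv2) and the standard library are available. Lean on these libraries where they do the work, as an engineer would, in place of code of your own. Each camera call takes 0.05 s, during which the arm holds its last target. There are 200 camera calls.

## Working session

There is one attempt and no reset: what is moved stays moved. The work goes in short steps, Python scripts to look and compute and a tool call to move; the robot and the scene stay as the last step left them, time stands still between calls to the robot, and variables do not carry over. Pictures are saved under pics/ and viewed, about 8 in all and at most 12, crops included, and the job is handed in when it is done.

Besides the shell and the picture viewer there is one more tool, called after "Emit:" as a command line: name --pt "numbers of a row" for each row, then --argument value for the rest. carry_out: Moves the arm, as the interface text tells. Its arguments: {"type":"object","properties":{"moves":{"type":"array"}},"required":["moves"]}

```bash
mkdir -p pics; ls; cat > h.py <<'E'
import numpy as np, cv2
from workcell import manip, imaging
def snap(name, fn, crop=None, scale=1):
    c=imaging.camera(name); im=c['pixels'][:,:,::-1].copy()
    np.savez('pics/'+fn+'.npz',K=c['intrinsics'],r=c['rvec'],t=c['tvec'],im=im)
    if crop: im=im[crop[1]:crop[3],crop[0]:crop[2]]
    if scale!=1: im=cv2.resize(im,None,fx=scale,fy=scale,interpolation=cv2.INTER_CUBIC)
    cv2.imwrite('pics/'+fn+'.png',im); return c
def load(fn): return np.load('pics/'+fn+'.npz')
def toworld(c,uv,z):
    K=np.array(c['K']);R=cv2.Rodrigues(np.array(c['r'],float))[0];t=np.array(c['t'],float).ravel()
    o=-R.T@t; d=R.T@np.linalg.solve(K,[uv[0],uv[1],1]); return o+d*(z-o[2])/d[2]
def proj(c,P):
    return cv2.projectPoints(np.array(P,float).reshape(-1,1,3),np.array(c['r'],float),np.array(c['t'],float),np.array(c['K']),None)[0].reshape(-1,2)
E
python3 - <<'E'
from h import *
snap('scene','a1'); snap('side','a2'); 
for f in('a1','a2'):
    c=load(f); R=cv2.Rodrigues(c['r'])[0]; print(-R.T@c['t'].ravel(), R[2])
s=manip.sense(); print(s)
E
```

```text
pics
[1176.28929157   88.02643306  556.25561953] [-0.76295969 -0.11897026 -0.63540427]
[  99.00242542 -508.23606148  815.91031794] [ 0.42939773  0.48875339 -0.7594325 ]
{'t': 0.1, 'joints': array([1.21899737e+00, 2.41338952e-01, 3.85987313e-03, 1.33522110e+00,
       1.16794453e-05, 1.57082256e+00]), 'dq': array([ 0.00018992, -0.00109073,  0.00552215,  0.00025234,  0.00121744,
        0.0010317 ]), 'joint_efforts': array([-7.32575063e-04, -3.73137724e+01,  2.53010076e+01,  1.08758686e-02,
       -5.31945568e-05, -1.82676769e-05]), 'ee_pos': array([172.08049782, 468.8075918 , 212.50172393]), 'orientation': array([[-6.67005191e-04,  3.44611148e-01,  9.38745286e-01],
       [-1.78321967e-03,  9.38743592e-01, -3.44611794e-01],
       [-9.99998188e-01, -1.90384691e-03, -1.16294712e-05]]), 'ft_force': array([ 0.38539004, -0.19865922, -0.05233195]), 'moment': array([-0.01294682,  0.00587888, -0.04532714]), 'gripper_width': 0.997025764113484}
```

View pics/a1.png

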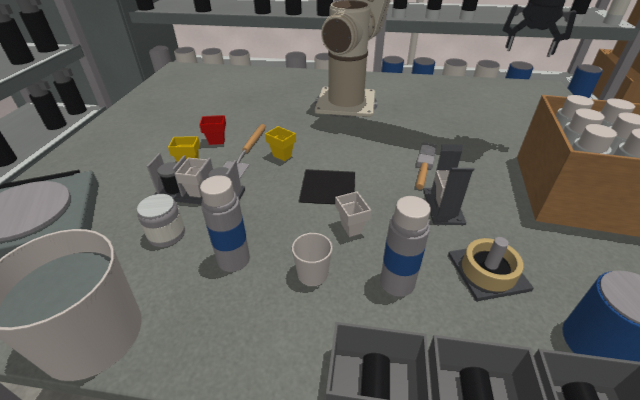

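View pics/a2.png

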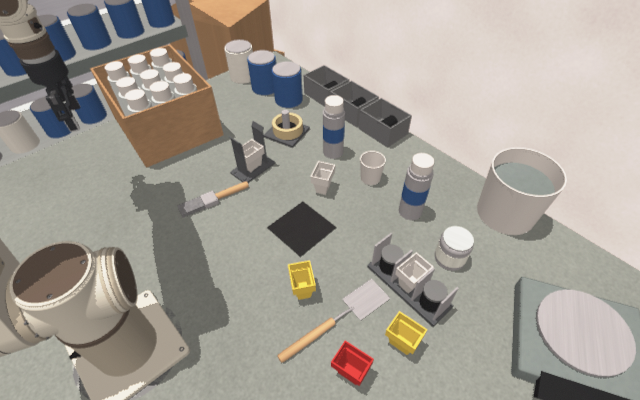

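The scene view shows the rack at about (197,175), the loose tub at (352,213), the holder at (450,190) and the mat at (328,187). The side view shows the holder at (252,155), the loose tub at (322,178), the rack tub at (413,272) and the mat at (302,228). Next I'll enlarge these.

```bash
python3 - <<'E'
from h import *
im=load('a2')['im']
def cr(im,x,y,w,h,s):
    o=cv2.resize(im[y:y+h,x:x+w],None,fx=s,fy=s,interpolation=cv2.INTER_CUBIC)
    for k in range(0,w,10): cv2.putText(o,str(x+k),(k*s,8),0,.3,(0,0,255),1); cv2.line(o,(k*s,10),(k*s,14),(0,0,255),1)
    for k in range(10,h,10): cv2.putText(o,str(y+k),(0,k*s+3),0,.3,(0,0,255),1); cv2.line(o,(20,k*s),(24,k*s),(0,0,255),1)
    return o
a=cr(im,365,230,100,95,4); b=cr(im,225,118,120,80,4)[:, :400]; b=cr(im,225,115,100,95,4)
c=cr(im,300,150,50,50,4); d=cr(im,262,195,80,65,4)
W=np.zeros((600,800,3),np.uint8)
W[:380,:400]=a; W[:380,400:]=b; W[390:590,:200]=c; W[390:390+210,210:530]=d[:210]
cv2.imwrite('pics/b1.png',W)
E
```

```text
(no output)
```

View pics/b1.png

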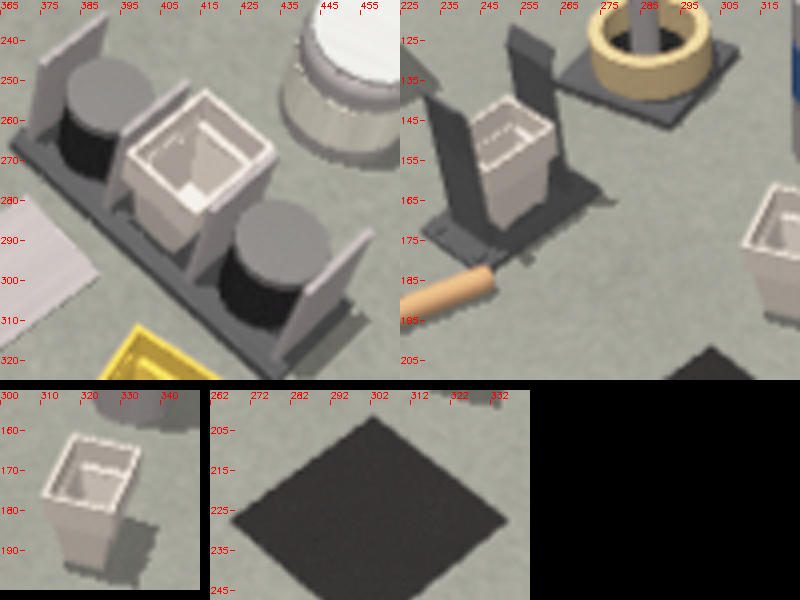

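```bash
python3 - <<'E'
from h import *
c=load('a2')
def q(n,uv,z):
    P=np.array([toworld(c,p,z)[:2] for p in uv]); print(n,P.round(0).tolist(),'mean',P.mean(0).round(1))
    d=np.roll(P,-1,0)-P; print('  len',np.linalg.norm(d,axis=1).round(0),'ang',np.degrees(np.arctan2(d[:,1],d[:,0])).round(0))
q('rack',[(416.2,252.5),(434.5,267.5),(414.5,283.2),(396.7,267.5)],84)
q('bench',[(318,161.2),(335.2,165.2),(328.2,180.7),(310.5,176.5)],72)
q('mat',[(302.7,201.5),(336.5,227.7),(301,256),(267,227.7)],3)
q('hold',[(276.2,161.7),(247.5,182),(230.5,173)],8)
q('holdtub',[(252,139.2),(263.7,147)],80)
q('rackplate',[(367.5,266.5),(434,325.5)],12)
E
```

```text
rack [[582.0, -279.0], [580.0, -331.0], [518.0, -327.0], [520.0, -276.0]] mean [ 549.9 -303.1]
  len [52. 62. 51. 62.] ang [-91. 176.  88.  -3.]
bench [[625.0, 103.0], [650.0, 59.0], [595.0, 27.0], [570.0, 71.0]] mean [610.2  64.9]
  len [50. 63. 50. 63.] ang [ -61. -150.  119.   30.]
mat [[534.0, 65.0], [541.0, -65.0], [415.0, -70.0], [406.0, 58.0]] mean [474.2  -3. ]
  len [130. 126. 128. 129.] ang [ -87. -178.   94.    3.]
hold [[575.0, 238.0], [462.0, 226.0], [446.0, 290.0]] mean [494.2 251.5]
  len [114.  66. 140.] ang [-174.  104.  -22.]
holdtub [[539.0, 296.0], [544.0, 245.0]] mean [541.5 270.4]
  len [51. 51.] ang [-85.  95.]
rackplate [[511.0, -205.0], [510.0, -402.0]] mean [ 510.8 -303.5]
  len [198. 198.] ang [-90.  90.]
```

```bash
cat >> h.py <<'E'
def go(x,y,z,yaw,frm=None):
    s=manip.sense(); p=np.array(s['ee_pos']);R=np.array(s['orientation'])
    d=R.T@(np.array([x,y,z])-p)/10
    cy=np.degrees(np.arctan2(R[1,1],R[0,1])); t=(cy-yaw+90)%180-90
    print('at',p.round(1),'yaw',round(cy,2),'-> shift cm',d.round(2),'turn',round(np.radians(t),3))
E
python3 - <<'E'
from h import *
c=load('a2')
for n,uv,z in[('cup',(372,157),75),('canR',(335,103),189),('canL',(423,163),189)]: print(n,toworld(c,uv,z).round(0))
c=load('a1')
for n,uv,z in[('cup',(312,248),75),('can_a',(411,208),189),('can_b',(218,186),189),('benchtub',(353,204),72)]: print(n,toworld(c,uv,z).round(0))
go(595,62,213,120)
E
```

```text
cup [747.  11.  75.]
canR [731. 150. 189.]
canL [ 720. -163.  189.]
cup [750.   7.  75.]
can_a [750. 161. 189.]
can_b [ 739. -149.  189.]
benchtub [618.  69.  72.]
at [172.1 468.8 212.5] yaw 69.84 -> shift cm [-1.000e-02 -2.361e+01  5.372e+01] turn -0.875
```

Emit:
carry_out --pt "100 0 -23.6 53.7 -0.875" --pt "100 0 -23.6 53.7 -0.875" --pt "100 0 -23.6 53.7 -0.875" --pt "100 0 -23.6 53.7 -0.875" --pt "100 0 -23.6 53.7 -0.875" --pt "100 0 -23.6 53.7 -0.875" --pt "100 0 -23.6 53.7 -0.875" --pt "100 0 -23.6 53.7 -0.875" --pt "100 0 -23.6 53.7 -0.875" --pt "100 0 -23.6 53.7 -0.875" --pt "100 0 -23.6 53.7 -0.875" --pt "100 0 -23.6 53.7 -0.875" --pt "100 0 -23.6 53.7 -0.875" --pt "100 0 -23.6 53.7 -0.875" --pt "100 0 -23.6 53.7 -0.875" --pt "100 0 -23.6 53.7 -0.875" --pt "100 0 -23.6 53.7 -0.875" --pt "100 0 -23.6 53.7 -0.875"

```text
t: 1.6
ee_pos: [594.4, 62.6, 212.3]
orientation: [[-0.002, -0.499, 0.867], [0.0, 0.867, 0.499], [-1.0, 0.001, -0.002]]
ft_force: [0.4, 1.2, -0.8]
gripper_width: 0.999
```

```bash
python3 - <<'E'
from h import *
snap('wrist','c1'); c=load('c1'); R=cv2.Rodrigues(c['r'])[0]; print(-R.T@c['t'].ravel(), R[2])
go(610,65,65,120)
E
```

```text
[525.57505348  23.01037974 373.78557209] [ 0.26208083  0.15202657 -0.9529961 ]
at [594.   63.4 212.7] yaw 120.01 -> shift cm [14.77 -0.68  1.48] turn 0.0
```

View pics/c1.png

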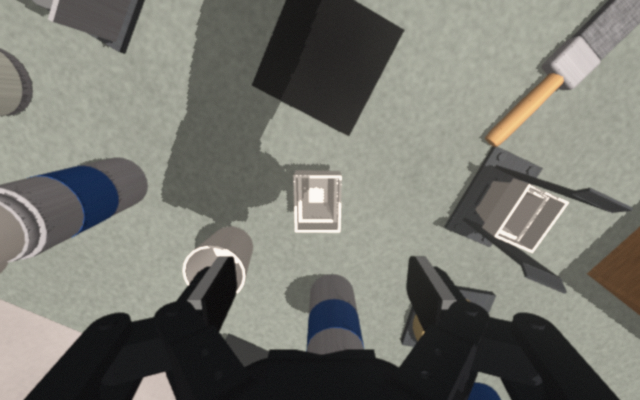

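The wrist view has the bench tub's rim at (293–342, 175–233), square to the jaws. The holder tub's rim corners are at about (528,184), (568,205), (545,250) and (497,230). I'll refine both.

```bash
cat >> h.py <<'E'
def rim(fn,box,z,th,dbg=False):
    c=load(fn); x0,y0,x1,y1=box; g=c['im'][y0:y1,x0:x1].min(2)
    m=(g>th).astype(np.uint8); n,l,st,_=cv2.connectedComponentsWithStats(m,connectivity=8)
    i=1+np.argmax(st[1:,2]*st[1:,3]); ys,xs=np.where(l==i)
    P=np.array([toworld(c,(x+x0,y+y0),z)[:2] for x,y in zip(xs,ys)],np.float32)
    (cx,cy),(w,h),a=cv2.minAreaRect(P)
    if w<h: w,h,a=h,w,a+90
    print(fn,'centre',round(cx,1),round(cy,1),'size',round(w,1),round(h,1),'yaw',round((a+90)%180-90,1),'n',len(P), 'max',g.max())
E
python3 - <<'E'
from h import *
for th in(190,205,220,230): rim('c1',(280,160,355,245),72,th); rim('c1',(485,172,580,262),80,th)
c=load('c1')
for uv,z in[((295,175),72),((341,175),72),((342,232),72),((293,234),72),((528,184),80),((568,205),80),((545,250),80),((497,230),80)]: print(toworld(c,uv,z)[:2].round(1))
E
```

```text
c1 centre 626.2 76.2 size 51.5 34.9 yaw -60.1 n 296 max 246
c1 centre 512.4 273.3 size 65.0 50.7 yaw 6.8 n 517 max 241
c1 centre 626.7 76.2 size 50.2 34.9 yaw -58.9 n 235 max 246
c1 centre 512.2 273.3 size 64.4 50.0 yaw 6.8 n 424 max 241
c1 centre 626.1 76.3 size 49.6 32.6 yaw -60.1 n 181 max 246
c1 centre 512.2 273.2 size 63.6 49.1 yaw 6.8 n 293 max 241
c1 centre 632.0 87.6 size 57.8 27.8 yaw -27.3 n 85 max 246
c1 centre 538.5 262.2 size 20.6 3.8 yaw -87.6 n 42 max 241
[596.9  32.8]
[572.9  74.4]
[627.6 108.7]
[656.9  62.7]
[484.  244.1]
[480.3 296. ]
[531.6 311.6]
[539.5 250.1]
```

```bash
python3 - <<'E'
from h import *
for th in(150,165,175,182): rim('c1',(280,160,355,245),72,th)
im=load('c1')['im'].min(2); print(im[172:240:3,285:350:3])
c=load('c1'); s=manip.sense(); p=s['ee_pos']; print(proj(c,[p, p-[0,0,17]]).round(0))
E
```

```text
c1 centre 613.1 68.3 size 94.8 83.2 yaw 29.9 n 3531 max 246
c1 centre 625.4 75.8 size 52.9 39.4 yaw -60.9 n 641 max 246
c1 centre 625.5 76.4 size 51.6 37.4 yaw -61.8 n 571 max 246
c1 centre 625.6 76.2 size 51.2 37.3 yaw -61.7 n 537 max 246
[[ 96  95  90 101 119 119 116 120 118 122 120 119 118 119 123 123 122 122
  126 149 153 155]
 [ 91  92  93 142 176 179 150 162 180 196 195 195 195 196 195 196 195 195
  193 156 151 155]
 [ 91  93  90 153 138 160 127 124 172 199 199 199 201 200 191 171 178 206
  227 174 155 156]
 [ 94  90  91 189 122 157 110 106 149 163 164 164 164 163 148 111 120 172
  154 157 151 154]
 [ 93  93  91 154 124 157 108 106 149 165 163 164 164 164 142 107 123 177
  153 169 157 156]
 [ 93  93  94 145 124 154 118 113 159 182 206 183 177 163 139 111 121 160
  148 158 151 158]
 [116  95  95 143 122 159 108 118 223 245 245 245 244 176 139 109 121 161
  149 156 151 155]
 [154  92  94 145 121 159 117 147 231 245 245 245 244 177 138 110 128 166
  154 156 159 159]
 [148  92  94 137 121 158 123 146 230 245 245 245 244 176 139 110 125 179
  155 156 156 156]
 [146  93  96 137 121 1
[... 606 characters left out ...]
55
  237 157 159 156]
 [153 154 153 204 183 243 238 238 238 238 239 238 238 238 237 238 176 155
  233 155 149 153]
 [153 148 148 193 190 142 141 140 144 141 144 145 139 143 144 145 130 125
  233 157 150 153]
 [146 145 151 188 190 120 120 119 119 122 121 121 120 119 118 119 120 124
  233 155 157 154]
 [150 149 152 193 206 158 160 157 156 159 159 160 159 160 158 159 161 167
  234 159 155 153]
 [152 156 157 168 201 201 203 202 201 201 201 204 204 206 210 213 213 214
  200 152 149 153]
 [157 154 148 148 156 154 149 147 147 149 151 157 162 157 155 155 152 156
  152 155 155 157]
 [147 152 153 147 155 152 154 153 150 155 155 154 159 150 148 150 153 159
  153 158 158 157]]
[[322. 247.]
 [322. 235.]]
```

```bash
python3 - <<'E'
from h import *
c=load('c1'); print(np.mean([toworld(c,p,72) for p in [(293.5,174),(341.5,174),(341.5,234),(293.5,234)]],0))
go(613,69,65,120)
E
```

```text
[613.7599145   69.49228942  72.        ]
at [594.   63.4 212.7] yaw 120.01 -> shift cm [14.77 -0.48  1.94] turn 0.0
```

Emit:
carry_out --pt "100 3 -0.5 2.0 0" --pt "100 6 -0.5 2.0 0" --pt "100 9 -0.5 2.0 0" --pt "100 11 -0.5 2.0 0" --pt "100 13 -0.5 2.0 0" --pt "100 14 -0.5 2.0 0" --pt "100 14.8 -0.5 2.0 0" --pt "100 14.8 -0.5 2.0 0" --pt "100 14.8 -0.5 2.0 0"

```text
t: 2.4
ee_pos: [615.0, 69.2, 66.2]
orientation: [[0.001, -0.501, 0.866], [0.0, 0.866, 0.501], [-1.0, -0.0, 0.001]]
ft_force: [0.4, -0.1, 1.0]
gripper_width: 1.0
```

```bash
python3 - <<'E'
from h import *
snap('side','d1');snap('wrist','d2')
a=load('d1')['im'][110:230,240:400]; a=cv2.resize(a,None,fx=4,fy=4,interpolation=cv2.INTER_CUBIC)
b=load('d2')['im'][200:400,160:480]; 
W=np.zeros((600,800,3),np.uint8); W[:480,:640]=a; 
W2=np.vstack([a[:, :520][:300], cv2.resize(b,(520,325))[:300]])
W=np.zeros((600,800,3),np.uint8); W[:300,:400]=cv2.resize(a,(400,300)); W[:300,400:]=0
W[:, 300:][:0]
W[100:600,0:800]=cv2.resize(b,(800,500)); W2=cv2.resize(load('d1')['im'][120:215,260:380],(252,200),interpolation=cv2.INTER_CUBIC)
W[:200,:252]=W2
cv2.imwrite('pics/d.png',W)
E
```

```text
(no output)
```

View pics/d.png

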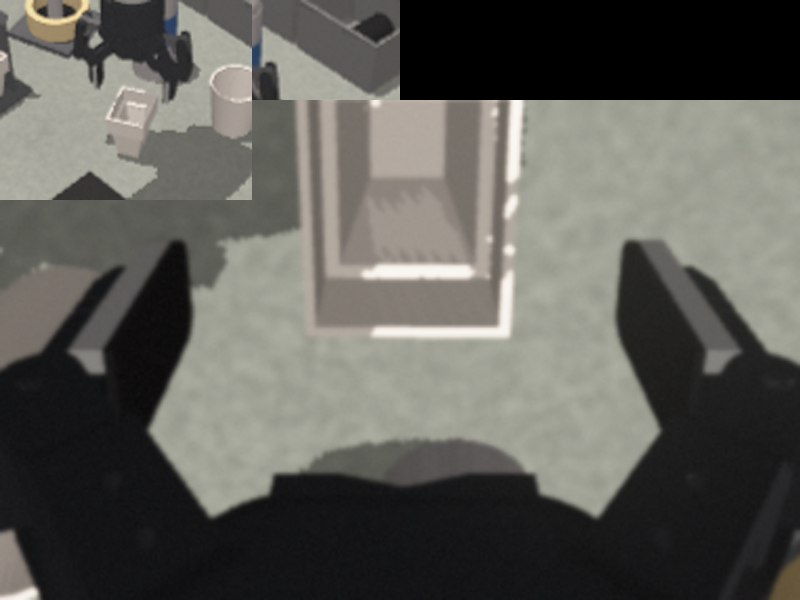

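```bash
python3 - <<'E'
from h import *
s=manip.sense(); p=s['ee_pos'];R=s['orientation']; print(p,s['gripper_width'])
tips=[p+R@np.array([dx,sg*42.5,0]) for dx in(17,4,-15) for sg in(-1,1)]
for f in('d1','d2'):
    c=load(f); print(f,proj(c,tips).round(0).tolist(), 'tub rim',proj(c,[[613.7,69.5,72]]).round(0))
c=load('d2'); Rc=cv2.Rodrigues(c['r'])[0]; print(-Rc.T@c['t'].ravel(), Rc)
E
python3 -c "
import cv2
im=cv2.imread('pics/d1.png');cv2.imwrite('pics/e.png',cv2.resize(im[90:220,230:400],None,fx=4.6,fy=4.6,interpolation=cv2.INTER_CUBIC))"
```

```text
[615.99660004  68.8510665   67.03911761] 0.9966012382603451
d1 [[338.0, 178.0], [309.0, 171.0], [338.0, 175.0], [309.0, 168.0], [339.0, 170.0], [309.0, 163.0]] tub rim [[323. 169.]]
d2 [[256.0, 235.0], [385.0, 235.0], [251.0, 244.0], [390.0, 244.0], [244.0, 259.0], [397.0, 259.0]] tub rim [[323. 248.]]
[546.16476907  29.26356719 227.97567081] [[-0.50065493  0.86564568 -0.00147942]
 [ 0.82364131  0.4768858   0.30691192]
 [ 0.2663825   0.15243846 -0.95173677]]
```

View pics/e.png

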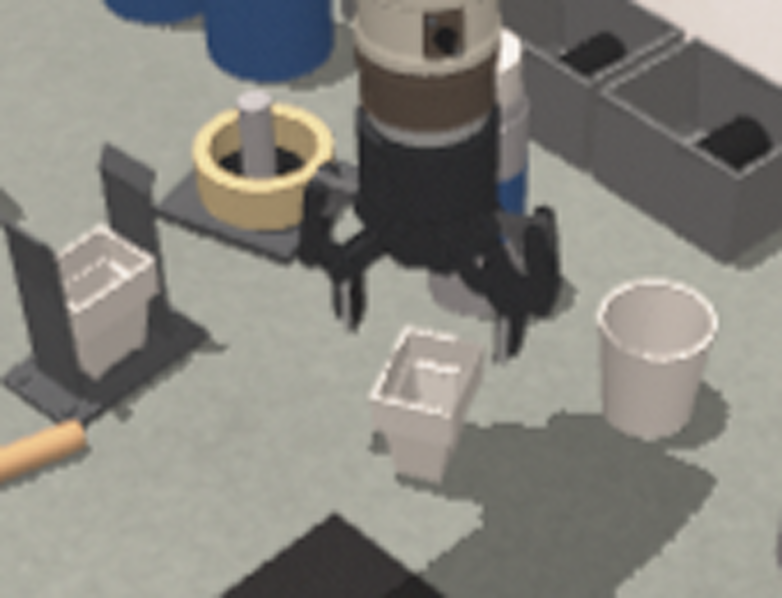

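```bash
python3 - <<'E'
from h import *
print(manip.finger_overhang, [a for a in dir(manip) if a[0]!='_'])
def P(c): 
    return np.array(c['K'])@np.hstack([cv2.Rodrigues(c['r'])[0],np.array(c['t']).reshape(3,1)])
A,B=load('d1'),load('d2')
def tri(a,b):
    X=cv2.triangulatePoints(P(A),P(B),np.array(a,float).reshape(2,1),np.array(b,float).reshape(2,1))[:,0]; X=X[:3]/X[3]
    print(X.round(1),proj(A,[X]).round(1)-a,proj(B,[X]).round(1)-b)
tri((323,164),(321,296)); tri((306,160.6),(409,296)); tri((340.2,167),(233,296)); tri((323,169),(323,248))
print(toworld(A,(323.2,169),72), A['K'],B['K'])
print(manip.sense()['joints'])
# side-view tub
E
```

```text
17.0 ['IKError', 'finger_overhang', 'sense', 'sign_off']
[634.   85.6  71.9] [[ 1.4 -1.1]] [[  8.5 -10.5]]
[635.  165.6  24.7] [[0.6 0.2]] [[ 3.9 -0.3]]
[650.3  36.   86. ] [[ 1.  -1.4]] [[  5.2 -12.4]]
[613.6  68.9  73.4] [[-0.1  0. ]] [[-0.4  0.3]]
[615.14889809  69.61361821  72.        ] [[390.89788118   0.         321.27871792]
 [  0.         390.89788118 207.20228708]
 [  0.           0.           1.        ]] [[295.10271956   0.         321.24489928]
 [  0.         295.10271956 201.72357365]
 [  0.           0.           1.        ]]
[ 1.11314818e-01  5.66038014e-01  1.04538414e-01  1.10631044e+00
 -9.60853547e-06 -4.12318005e-01]
```

The wrist picture (d) shows the tub centred between the jaws. In e the fingertips, at about (306,161) and (340,167), sit clearly higher than the reported TCP implies, roughly 35 mm. Closing here tells me either way: it grips, or it shuts above the rim.

Emit:
carry_out --pt "50 0 0 0 0" --pt "50 0 0 0 0" --pt "50 0 0 0 0" --pt "50 0 0 0 0" --pt "50 0 0 0 0" --pt "50 0 0 0 0"

```text
t: 3.0
ee_pos: [614.9, 68.4, 65.3]
orientation: [[-0.0, -0.5, 0.866], [-0.0, 0.866, 0.5], [-1.0, -0.0, -0.0]]
ft_force: [-0.0, 0.2, -0.1]
gripper_width: 0.496
```

```bash
python3 - <<'E'
from h import *
s=manip.sense(); print(s['ee_pos'],s['gripper_width'],s['ft_force'],s['t'])
snap('wrist','f1')
im=load('f1')['im']; im=im[180:340,160:480]; cv2.imwrite('pics/f1c.png',cv2.resize(im,(800,400),interpolation=cv2.INTER_CUBIC))
E
```

```text
[614.92073904  68.36354483  65.33141121] 0.4958430390323572 [-0.00568656  0.15134987 -0.05043103] 3.0
```

View pics/f1c.png

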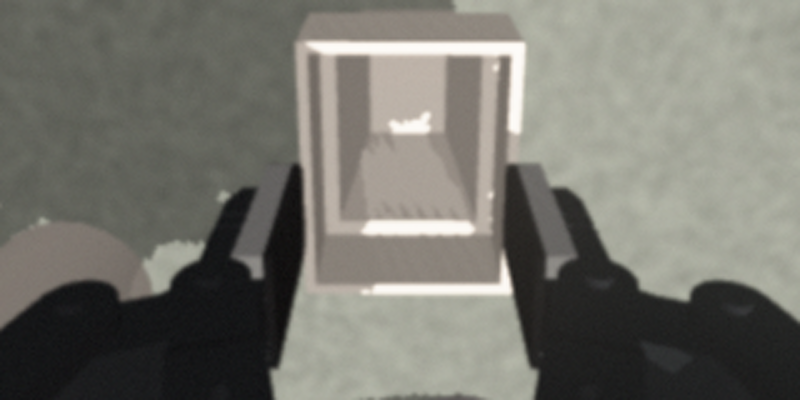

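f1c shows the pads at crop (300,165) and (508,165), closed to 42 mm without gripping, so the tips are above the rim. From their pixel spacing the tips are at z≈91, about 38 mm higher than the reported TCP implies. I'll reopen, go about 43 mm lower and grip.

Emit:
carry_out --pt "100 0 0 0 0" --pt "100 0 0 0 0" --pt "100 0 0 0 0" --pt "100 0 0 0 0" --pt "100 0.8 0 0 0" --pt "100 2 0 0 0" --pt "100 3.2 0 0 0" --pt "100 4.2 0 0 0" --pt "100 4.2 0 0 0" --pt "50 4.2 0 0 0" --pt "50 4.2 0 0 0" --pt "50 4.2 0 0 0" --pt "50 4.2 0 0 0" --pt "50 4.2 0 0 0" --pt "50 4.2 0 0 0"

```text
t: 4.3
ee_pos: [615.8, 68.6, 24.4]
orientation: [[0.002, -0.5, 0.866], [0.0, 0.866, 0.5], [-1.0, -0.001, 0.002]]
ft_force: [-0.1, -0.7, 3.5]
gripper_width: 0.579
```

Emit:
carry_out --pt "40 0 0 0 0" --pt "40 -1 0 0 0" --pt "40 -3.5 0 0 0" --pt "40 -7 0 0 0" --pt "40 -10.5 0 0 0" --pt "40 -14 0 0 0" --pt "40 -16.6 0 0 0" --pt "40 -16.6 1 0.3 0.05" --pt "40 -16.6 3.5 1.1 0.1" --pt "40 -16.6 7 2.2 0.2" --pt "40 -16.6 10.5 3.3 0.3" --pt "40 -16.6 14 4.4 0.4" --pt "40 -16.6 17 5.4 0.405" --pt "40 -16.6 19 6 0.405" --pt "40 -16.6 19.7 6.2 0.405" --pt "40 -16.6 19.7 6.2 0.405" --pt "40 -16.6 19.7 6.2 0.405"

```text
t: 5.72
ee_pos: [570.0, 269.5, 189.1]
orientation: [[-0.001, -0.118, 0.993], [-0.001, 0.993, 0.118], [-1.0, -0.001, -0.001]]
ft_force: [0.7, -0.7, -1.3]
gripper_width: 0.571
```

```bash
python3 - <<'E'
from h import *
snap('wrist','g1',(160,80,480,320),2.5); go(512,272,190,96.8)
s=manip.sense(); c=load('g1'); p=s['ee_pos'];print(proj(c,[p+[0,0,48]]))
for th in(190,205,220): rim('g1',(170,60,470,220),80,th)
E
```

```text
at [570.3 268.8 189.2] yaw 96.72 -> shift cm [-0.07  1.   -5.75] turn -0.001
[[320.67618012 294.46218503]]
g1 centre 512.2 272.8 size 63.9 50.9 yaw 6.8 n 1414 max 249
g1 centre 512.6 272.8 size 63.1 50.3 yaw 6.8 n 1208 max 249
g1 centre 512.5 272.9 size 63.2 49.7 yaw 6.5 n 1061 max 249
```

View pics/g1.png

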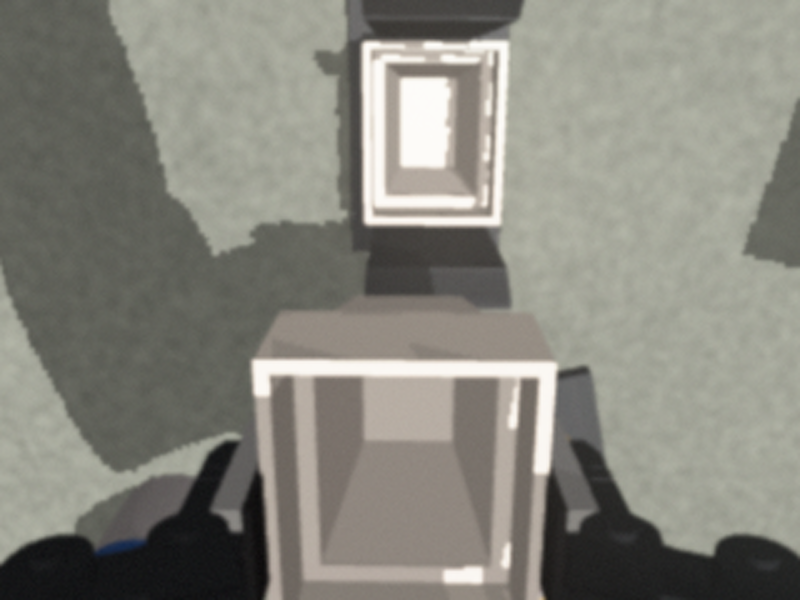

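```bash
python3 - <<'E'
from h import *
c=load('g1'); s=manip.sense(); p=s['ee_pos'];R=s['orientation']
g=c['im'].min(2)
print(g[215:240,321], g[250,255:275], g[250,370:392])
for z in(235,237,239):
    L=toworld(c,(260.8,224.5),z);Rr=toworld(c,(382.4,224.5),z)
    print(z,(R.T@(L-p)).round(1),(R.T@(Rr-p)).round(1))
for uv in[(362,40),(510,40),(500,225),(363,225)]: print((R.T@(toworld(c,(160+uv[0]/2.5,80+uv[1]/2.5),80)-p)).round(1))
E
```

```text
[132 130 131 129 130 133 131 131 152 207 236 242 244 243 238 207 171 162
 165 164 161 164 163 163 164] [ 92  96  91  93  92  92 100 123 156 163 163 163 159 142 111 100  96  97
  95  96] [ 99  99 100 116 178 231 241 243 242 240 222 149 111 107 104 103 102 100
 100 100 100 100]
235 [-45.7 -25.3 -32.8] [-45.8  25.9 -32.9]
237 [-47.7 -24.9 -33.6] [-47.8  25.5 -33.7]
239 [-49.7 -24.4 -34.4] [-49.8  25.  -34.5]
[109.3 -14.3 -89.1]
[109.2  36.8 -89.2]
[109.2  36.1 -24.4]
[109.3 -14.9 -24.3]
```

Emit:
carry_out --pt "40 0 0.3 -1.5 0" --pt "40 0 0.7 -3.5 0" --pt "40 0 1.05 -5 0" --pt "40 0 1.05 -5.55 0" --pt "40 0 1.05 -5.55 0" --pt "40 0 1.05 -5.55 0" --pt "40 2 1.05 -5.55 0" --pt "40 4.5 1.05 -5.55 0" --pt "40 7 1.05 -5.55 0" --pt "40 9 1.05 -5.55 0" --pt "40 10.5 1.05 -5.55 0" --pt "40 11.5 1.05 -5.55 0" --pt "40 12.2 1.05 -5.55 0" --pt "40 12.2 1.05 -5.55 0" --pt "40 12.2 1.05 -5.55 0"

```text
t: 7.02
ee_pos: [514.6, 273.9, 67.6]
orientation: [[0.001, -0.117, 0.993], [0.0, 0.993, 0.117], [-1.0, 0.0, 0.001]]
ft_force: [-0.1, 0.3, -0.7]
gripper_width: 0.574
```

```bash
python3 - <<'E'
from h import *
s=manip.sense(); print(s['ft_force'],s['moment'],s['ee_pos'])
snap('wrist','i1'); snap('side','i2')
a=load('i1')['im'][140:340,160:480]; b=load('i2')['im'][105:195,210:310]
W=np.zeros((600,800,3),np.uint8); W[:300,:480]=cv2.resize(a,(480,300)); W[300:570,:300]=cv2.resize(b,(300,270),interpolation=cv2.INTER_CUBIC)
cv2.imwrite('pics/i.png',W[:570,:480])
E
```

```text
[-0.0971235   0.30182407 -0.72220618] [ 0.00843993 -0.02571103 -0.03240753] [514.56024886 273.91556184  67.59588613]
```

No contact so far; lower slowly.

Emit:
carry_out --pt "40 0.2 0 0 0" --pt "40 0.4 0 0 0" --pt "40 0.6 0 0 0" --pt "40 0.7 0 0 0" --pt "40 0.7 0 0 0"

```text
t: 7.53
ee_pos: [513.6, 273.8, 60.1]
orientation: [[-0.0, -0.118, 0.993], [-0.0, 0.993, 0.118], [-1.0, -0.0, -0.0]]
ft_force: [0.3, -0.7, -0.8]
gripper_width: 0.575
```

Emit:
carry_out --pt "40 0.1 0 0 0" --pt "40 0.2 0 0 0" --pt "40 0.3 0 0 0" --pt "40 0.35 0 0 0" --pt "40 0.4 0 0 0" --pt "40 0.4 0 0 0"

```text
t: 8.03
ee_pos: [514.3, 273.3, 58.4]
orientation: [[0.002, -0.117, 0.993], [-0.001, 0.993, 0.117], [-1.0, -0.001, 0.002]]
ft_force: [-3.6, -2.9, 10.5]
gripper_width: 0.577
```

Emit:
carry_out --pt "80 0 0 0 0" --pt "100 0 0 0 0" --pt "100 0 0 0 0" --pt "100 0 0 0 0" --pt "100 -1 0 0 0" --pt "100 -4 0 0 0" --pt "100 -8 0 0 0" --pt "100 -11 0 0 0" --pt "100 -12 0 0 0" --pt "100 -12 0 0 0" --pt "100 -12 0 0 0"

```text
t: 8.95
ee_pos: [514.0, 274.1, 176.5]
orientation: [[0.001, -0.118, 0.993], [0.0, 0.993, 0.118], [-1.0, 0.0, 0.001]]
ft_force: [0.5, 0.1, -0.1]
gripper_width: 1.003
```

```bash
python3 - <<'E'
from h import *
snap('wrist','j1'); snap('side','j2')
a=load('j1')['im'][120:320,160:480]; b=load('j2')['im'][105:195,210:310]
W=np.zeros((600,800,3),np.uint8); W[:500,:800]=cv2.resize(a,(800,500)); W[330:600,:300]=cv2.resize(b,(300,270),interpolation=cv2.INTER_CUBIC)
cv2.imwrite('pics/j.png',W)
for th in(190,205,220): rim('j1',(260,160,400,350),106,th)
go(532,-290,200,0)
E
```

```text
j1 centre 497.4 271.6 size 50.7 33.7 yaw -83.2 n 1142 max 248
j1 centre 497.4 271.5 size 50.5 32.9 yaw -84.3 n 1061 max 248
j1 centre 497.4 271.6 size 49.9 32.0 yaw -83.2 n 963 max 248
at [512.6 273.3 174.2] yaw 96.77 -> shift cm [ -2.48 -56.17  -4.73] turn -1.453
```

View pics/j.png

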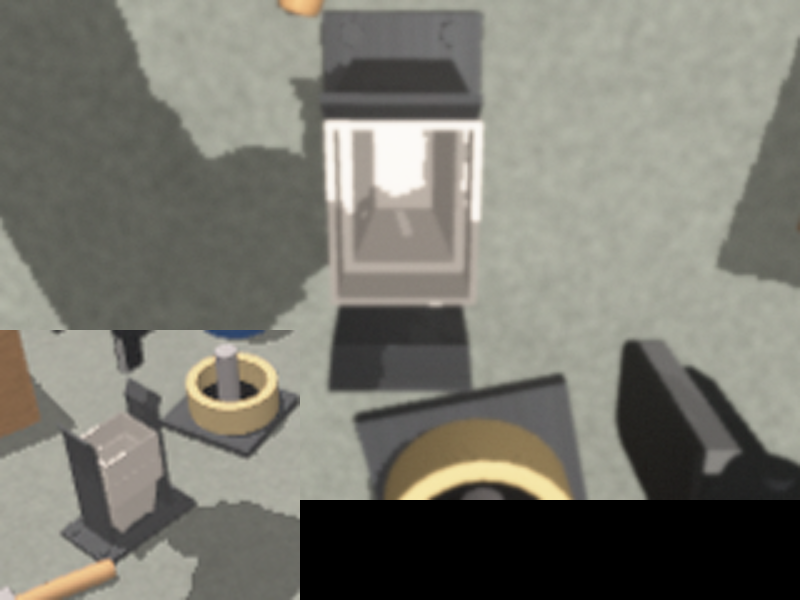

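The side inset in j shows one straight, unbroken double collar between the cheeks, and the wrist view shows the rim square at crop (325–482, 122–300). The first nest is home. On to the rack.

```bash
python3 - <<'E'
from h import *
go(550,-285,195,96.77)
E
```

```text
at [512.6 273.3 174.2] yaw 96.77 -> shift cm [ -1.99 -55.89  -2.88] turn 0.0
```

Emit:
carry_out --pt "100 -2 -2 -0.1 0.1" --pt "100 -2 -6 -0.3 0.2" --pt "100 -2 -10 -0.5 0.3" --pt "100 -2 -14 -0.7 0.42" --pt "100 -2 -18 -0.9 0.54" --pt "100 -2 -22 -1.1 0.66" --pt "100 -2 -26 -1.3 0.78" --pt "100 -2 -30 -1.5 0.9" --pt "100 -2 -34 -1.8 1.02" --pt "100 -2 -38 -2 1.14" --pt "100 -2 -42 -2.2 1.26" --pt "100 -2 -46 -2.4 1.38" --pt "100 -2 -50 -2.6 1.5" --pt "100 -2 -53 -2.8 1.6" --pt "100 -2 -55 -2.9 1.69" --pt "100 -2 -55.9 -2.9 1.69" --pt "100 -2 -55.9 -2.9 1.69" --pt "100 -2 -55.9 -2.9 1.69" --pt "100 -2 -55.9 -2.9 1.69"

```text
t: 10.63
ee_pos: [550.7, -282.8, 195.5]
orientation: [[-0.002, 1.0, 0.002], [0.001, 0.002, -1.0], [-1.0, -0.002, -0.001]]
ft_force: [-0.3, 0.4, 0.4]
gripper_width: 0.997
```

```bash
python3 - <<'E'
from h import *
snap('wrist','k1',(160,80,480,320),2.5)
for th in(180,190,205,220): rim('k1',(220,150,420,330),84,th)
go(550,-303,195,0); s=manip.sense(); print(s['joints'],s['t'])
print(proj(load('k1'),[[550,-303,84],[582,-278,84],[518,-278,84],[582,-328,84],[518,-328,84]]).round(0).tolist())
E
```

```text
k1 centre 552.3 -284.1 size 63.6 19.2 yaw -6.4 n 491 max 240
k1 centre 552.2 -284.8 size 63.1 18.2 yaw -4.1 n 456 max 240
k1 centre 552.6 -285.2 size 61.8 18.1 yaw -3.3 n 390 max 240
k1 centre 555.2 -279.8 size 60.2 17.3 yaw -15.2 n 328 max 240
at [ 550.9 -282.7  196. ] yaw 0.12 -> shift cm [ 0.1  -0.1   2.03] turn 0.002
[-4.74328091e-01  4.90631097e-01  3.24258924e-01  1.40567325e+00
  4.08569442e-04  1.09440877e+00] 10.6833
[[322.0, 212.0], [356.0, 187.0], [289.0, 187.0], [354.0, 235.0], [290.0, 235.0]]
```

View pics/k1.png

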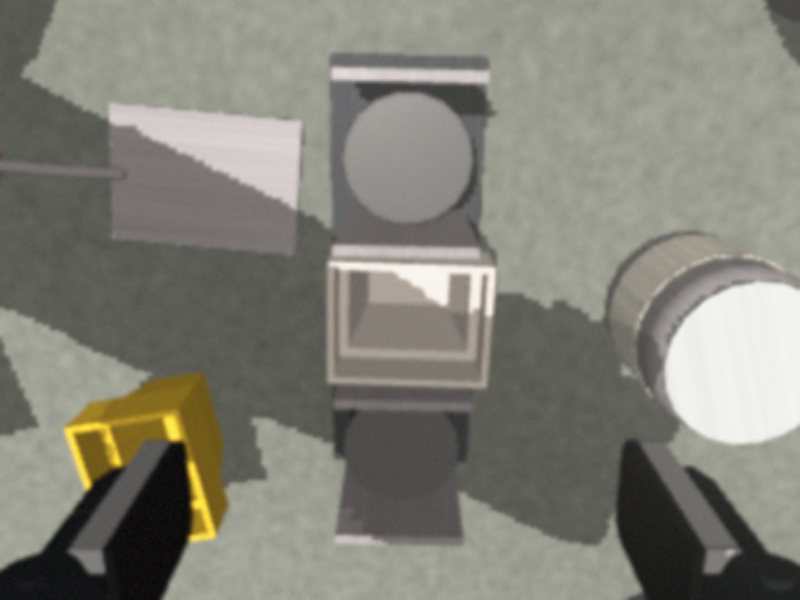

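```bash
python3 - <<'E'
from h import *
c=load('k1'); f=lambda u,v,z: toworld(c,(160+u/2.5,80+v/2.5),z)[:2]
P=np.array([f(328,261,84),f(496,262,84),f(487,387,84),f(328,382,84)]); print(P.round(1),P.mean(0).round(1))
for i,j in((0,1),(3,2)): d=P[j]-P[i]; print(np.degrees(np.arctan2(d[1],d[0])).round(1))
for i,j in((0,3),(1,2)): d=P[j]-P[i]; print(np.degrees(np.arctan2(d[1],d[0])).round(1)+90)
print('tin',f(665,365,85),f(605,310,60),'yel',f(220,380,60),f(208,535,70),f(178,410,72),'plate',f(330,55,12),f(332,455,12),f(340,540,12))
E
```

```text
[[ 520.4 -275.5]
 [ 584.5 -275.7]
 [ 583.  -327.6]
 [ 519.  -325.6]] [ 551.7 -301.1]
-0.2
-1.8
-1.5999999999999943
-1.7000000000000028
tin [ 653.20038405 -317.46256968] [ 634.58985101 -302.72179458] yel [ 469.14925628 -335.38111293] [ 460.8099153 -407.3924413] [ 453.51186711 -344.03461974] plate [ 516.39792959 -199.88354126] [ 511.90866969 -398.94851321] [ 514.87370064 -451.12853382]
```

k1 shows the rack tub's rim at crop (328–496, 261–387): centre (551.7, −301.2), yaw −1.5°, with the tin and the yellow tub clear of the fingers.

Emit:
carry_out --pt "100 0 0.1 1 0.028" --pt "100 0 0.1 1.85 0.028" --pt "100 1 0.1 1.85 0.028" --pt "100 4 0.1 1.85 0.028" --pt "100 7.5 0.1 1.85 0.028" --pt "100 10.5 0.1 1.85 0.028" --pt "100 13 0.1 1.85 0.028" --pt "100 15 0.1 1.85 0.028" --pt "100 16.1 0.1 1.85 0.028" --pt "100 16.1 0.1 1.85 0.028" --pt "60 16.1 0.1 1.85 0.028" --pt "60 16.1 0.1 1.85 0.028" --pt "60 16.1 0.1 1.85 0.028" --pt "60 16.1 0.1 1.85 0.028" --pt "60 16.1 0.1 1.85 0.028"

```text
t: 11.93
ee_pos: [553.2, -303.8, 37.2]
orientation: [[0.003, 1.0, -0.029], [-0.002, -0.029, -1.0], [-1.0, 0.003, 0.002]]
ft_force: [-0.3, -0.4, 4.4]
gripper_width: 0.738
```

Emit:
carry_out --pt "60 -1 0 0 0" --pt "60 -4 0 0 0" --pt "60 -7.5 0 0 0" --pt "60 -10.5 0 0 0" --pt "60 -12 0 0 0" --pt "60 -12 -0.4 -1.5 0" --pt "60 -12 -1.4 -5 0" --pt "60 -12 -2.4 -8.5 0" --pt "60 -12 -3.4 -12 0" --pt "60 -12 -4.4 -15.5 0" --pt "60 -12 -5.4 -19 0" --pt "60 -12 -6.4 -22.5 0" --pt "60 -12 -7.4 -26 0" --pt "60 -12 -8.1 -28.7 0" --pt "60 -12 -8.4 -29.8 0" --pt "60 -12 -8.4 -29.8 0" --pt "60 -12 -8.4 -29.8 0"

```text
t: 13.35
ee_pos: [476.9, -2.7, 155.9]
orientation: [[0.001, 1.0, -0.028], [-0.001, -0.028, -1.0], [-1.0, 0.001, 0.001]]
ft_force: [1.2, -0.9, -1.3]
gripper_width: 0.731
```

Emit:
carry_out --pt "60 2 0 0 0" --pt "60 5 0 0 0" --pt "60 8 0 0 0" --pt "60 10.5 0 0 0" --pt "60 11.8 0 0 0" --pt "60 12.3 0 0 0" --pt "60 12.6 0 0 0" --pt "60 12.8 0 0 0" --pt "60 12.8 0 0 0"

```text
t: 14.1
ee_pos: [477.6, -3.6, 28.5]
orientation: [[0.002, 1.0, -0.03], [-0.0, -0.03, -1.0], [-1.0, 0.002, 0.0]]
ft_force: [0.2, 1.2, 0.1]
gripper_width: 0.733
```

Emit:
carry_out --pt "60 0.05 0 0 0" --pt "60 0.1 0 0 0" --pt "60 0.12 0 0 0" --pt "60 0.12 0 0 0"

```text
t: 14.43
ee_pos: [478.3, -3.3, 28.1]
orientation: [[0.004, 1.0, -0.029], [-0.001, -0.029, -1.0], [-1.0, 0.004, 0.001]]
ft_force: [-2.3, -1.2, 7.0]
gripper_width: 0.737
```

Emit:
carry_out --pt "80 0 0 0 0" --pt "100 0 0 0 0" --pt "100 0 0 0 0" --pt "100 -1 0 0 0" --pt "100 -4 0 0 0" --pt "100 -8 0 0 -0.12" --pt "100 -11 0 0 -0.24" --pt "100 -11 0 0 -0.36" --pt "100 -11 0 0 -0.48" --pt "100 -11 0 0 -0.6" --pt "100 -11 0 0 -0.72" --pt "100 -11 0 0 -0.84" --pt "100 -11 0 0 -0.96" --pt "100 -11 0 0 -1.08" --pt "100 -11 0 0 -1.2" --pt "100 -11 0 0 -1.32" --pt "100 -11 0 0 -1.44" --pt "100 -11 0 0 -1.571" --pt "100 -11 0 0 -1.571" --pt "100 -11 0 0 -1.571"

```text
t: 16.1
ee_pos: [476.6, -2.7, 136.0]
orientation: [[-0.0, 0.032, 1.0], [0.0, 1.0, -0.032], [-1.0, 0.0, -0.0]]
ft_force: [0.4, 0.1, 0.1]
gripper_width: 0.999
```

```bash
python3 - <<'E'
from h import *
snap('wrist','m1',(160,80,480,320),2.5)
for th in(150,180,200): rim('m1',(260,150,400,330),75,th)
s=manip.sense(); print(s['ee_pos'],s['joints'][5]); go(478,-3,28,88.4)
E
```

```text
m1 centre 509.4 3.0 size 163.4 127.6 yaw -1.8 n 13418 max 246
m1 centre 461.5 -0.4 size 50.3 34.3 yaw 88.2 n 1444 max 246
m1 centre 461.1 -0.2 size 49.8 33.4 yaw 88.2 n 1268 max 246
[476.59280202  -2.71567039 136.03166489] 0.025866361816408282
at [476.6  -2.7 136. ] yaw 88.19 -> shift cm [10.8  -0.02  0.14] turn -0.004
```

View pics/m1.png

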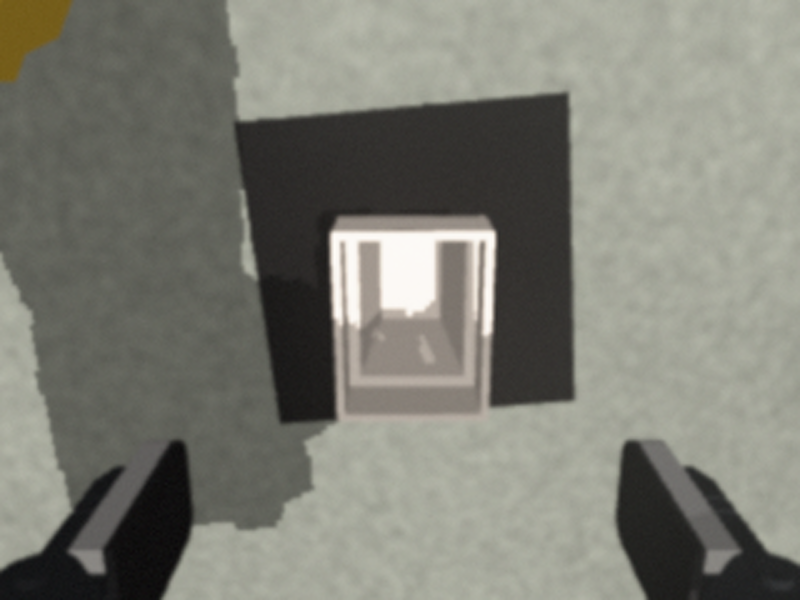

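m1 shows the rack tub upright on the mat at crop (330–496, 230–418), free of the fingers and square to the turned jaws. I'll take it across its long sides.

Emit:
carry_out --pt "100 2 0.15 0 0" --pt "100 5 0.15 0 0" --pt "100 8 0.15 0 0" --pt "100 10 0.15 0 0" --pt "100 11 0.15 0 0" --pt "100 11 0.15 0 0" --pt "100 11 0.15 0 0" --pt "40 11 0.15 0 0" --pt "40 11 0.15 0 0" --pt "40 11 0.15 0 0" --pt "40 11 0.15 0 0" --pt "40 11 0.15 0 0" --pt "40 11 0.15 0 0" --pt "40 11 0.15 0 0"

```text
t: 17.32
ee_pos: [478.0, -1.1, 27.5]
orientation: [[0.003, 0.029, 1.0], [0.0, 1.0, -0.029], [-1.0, 0.0, 0.003]]
ft_force: [-0.6, 0.7, 6.3]
gripper_width: 0.575
```

Emit:
carry_out --pt "40 -1 0 0 0" --pt "40 -4 0 0 0" --pt "40 -8 0 0 0" --pt "40 -12 0 0 0" --pt "40 -15 0 0 0" --pt "40 -16.5 0.5 0.2 0" --pt "40 -16.5 3 1 -0.05" --pt "40 -16.5 6.5 2 -0.1" --pt "40 -16.5 10 3.2 -0.15" --pt "40 -16.5 13.5 4.3 -0.15" --pt "40 -16.5 17 5.4 -0.15" --pt "40 -16.5 20.5 6.5 -0.15" --pt "40 -16.5 24 7.5 -0.15" --pt "40 -16.5 26.3 8.2 -0.15" --pt "40 -16.5 27.1 8.5 -0.15" --pt "40 -16.5 27.1 8.5 -0.15" --pt "40 -16.5 27.1 8.5 -0.15" --pt "40 -16.5 27.1 8.5 -0.15"

```text
t: 18.82
ee_pos: [569.0, 265.7, 191.0]
orientation: [[-0.001, -0.12, 0.993], [-0.001, 0.993, 0.12], [-1.0, -0.001, -0.001]]
ft_force: [-0.1, 0.1, -1.1]
gripper_width: 0.577
```

```bash
python3 - <<'E'
from h import *
s=manip.sense(); p=s['ee_pos'];R=s['orientation']
snap('wrist','n1'); c=load('n1'); g=c['im'].min(2)
for th in(190,205,220): rim('n1',(180,60,460,205),106,th)
rim('g1',(240,215,400,320),237,205); rim('n1',(240,208,400,320),239,205)
print(p, proj(c,[p+[0,0,47]]))
for v in(235,245): print(np.array(g[v,250:275]),g[v,370:395])
print(g[205:245,321], g[205:245,290])
go(512.4,272.8,190,96.8)
E
```

```text
n1 centre 512.2 273.6 size 64.5 50.7 yaw 6.2 n 1757 max 249
n1 centre 512.4 273.3 size 64.4 50.3 yaw 6.7 n 1522 max 249
n1 centre 512.4 273.4 size 62.8 50.0 yaw 6.9 n 1303 max 249
g1 centre 546.7 266.3 size 50.4 20.2 yaw -84.2 n 982 max 244
n1 centre 546.6 262.5 size 50.1 20.2 yaw -83.1 n 945 max 244
[569.0082874  265.67674882 191.04352322] [[322.23243114 292.51549267]]
[ 96  94  96  94  95  95  91  90  92  92 112 184 236 244 244 243 239 217
 147 118 114 106 100  97  97] [100 100 100 102 125 190 236 243 242 242 236 209 137 104 102 102 101 102
 102 100 103 104 105 102 101]
[ 88  88  86  89  88  88  90  90  90  91  92 103 130 157 163 164 162 152
 126 104  97  95  96  97  95] [101 100 101 113 164 226 240 243 243 241 226 158 106 101 100  99 100 100
 101 101 102 102 100 102 103]
[115 126 132 130 133 132 132 130 131 131 131 131 128 124 119 120 122 124
 127 138 179 230 242 243 242 240 222 186 166 163 162 162 162 162 162 164
 164 163 163 163] [111 125 128 130 132 132 130 130 131 130 131 130 130 131 131 131 130 126
 123 131 177 230 241 243 243 237 196 136 108 106 108 106 106 108 106 106
 104 106 106 104]
at [569.1 265.5 191.3] yaw 96.84 -> shift cm [ 0.13  1.4  -5.54] turn 0.001
```

Emit:
carry_out --pt "40 0 0.4 -1.5 0" --pt "40 0 0.9 -3.5 0" --pt "40 0 1.3 -5 0" --pt "40 0 1.44 -5.44 0" --pt "40 0 1.44 -5.44 0" --pt "40 0 1.44 -5.44 0" --pt "40 1.5 1.44 -5.44 0" --pt "40 3.5 1.44 -5.44 0" --pt "40 5.5 1.44 -5.44 0" --pt "40 7.5 1.44 -5.44 0" --pt "40 8.7 1.44 -5.44 0" --pt "40 9.4 1.44 -5.44 0" --pt "40 9.8 1.44 -5.44 0" --pt "40 9.8 1.44 -5.44 0"

```text
t: 20.03
ee_pos: [514.0, 274.5, 92.4]
orientation: [[-0.001, -0.12, 0.993], [-0.001, 0.993, 0.12], [-1.0, -0.0, -0.001]]
ft_force: [-0.1, 0.0, -1.0]
gripper_width: 0.573
```

Emit:
carry_out --pt "40 0.2 0 0 0" --pt "40 0.4 0 0 0" --pt "40 0.6 0 0 0" --pt "40 0.7 0 0 0" --pt "40 0.7 0 0 0"

```text
t: 20.45
ee_pos: [513.8, 274.9, 86.3]
orientation: [[0.0, -0.121, 0.993], [0.0, 0.993, 0.121], [-1.0, -0.0, 0.0]]
ft_force: [0.6, -0.3, -0.1]
gripper_width: 0.574
```

Emit:
carry_out --pt "40 0.1 0 0 0" --pt "40 0.2 0 0 0" --pt "40 0.3 0 0 0" --pt "40 0.35 0 0 0" --pt "40 0.4 0 0 0" --pt "40 0.4 0 0 0"

```text
t: 20.95
ee_pos: [514.4, 274.1, 84.6]
orientation: [[0.003, -0.12, 0.993], [-0.001, 0.993, 0.12], [-1.0, -0.001, 0.003]]
ft_force: [-1.5, -4.0, 11.9]
gripper_width: 0.576
```

Emit:
carry_out --pt "80 0 0 0 0" --pt "100 0 0 0 0" --pt "100 0 0 0 0" --pt "100 0 0 0 0" --pt "100 -1 0 0 0" --pt "100 -4 0 0 0" --pt "100 -8 0 0 0" --pt "100 -11 0 0 0" --pt "100 -12 0 2 0" --pt "100 -12 0 4.5 0" --pt "100 -12 0 6 0" --pt "100 -12 0 6 0" --pt "100 -12 0 6 0"

```text
t: 22.03
ee_pos: [573.3, 282.1, 201.8]
orientation: [[-0.001, -0.12, 0.993], [-0.0, 0.993, 0.12], [-1.0, -0.0, -0.001]]
ft_force: [-0.1, 0.2, -0.5]
gripper_width: 1.0
```

```bash
python3 - <<'E'
from h import *
snap('wrist','p1'); snap('side','p2')
for th in(190,205,220): rim('p1',(180,60,460,330),132,th)
a=load('p1')['im'][80:320,160:480]; b=load('p2')['im'][100:195,210:330]; d=load('p2')['im'][140:320,270:480]
W=np.zeros((600,800,3),np.uint8); W[:300,:400]=cv2.resize(a,(400,300)); W[300:,400:]=cv2.resize(load('p2')['im'],(400,250)).__class__((300,400,3),np.uint8)*0
W[:,400:][:316]=cv2.resize(b,(400,316),interpolation=cv2.INTER_CUBIC); W[320:570,400:]=cv2.resize(load('p2')['im'],(400,250),interpolation=cv2.INTER_AREA); W[305:600,:345]=cv2.resize(d,(345,295))
cv2.imwrite('pics/p.png',W)
E
```

```text
p1 centre 513.5 274.2 size 64.3 50.7 yaw 7.0 n 1928 max 248
p1 centre 513.5 274.1 size 64.3 50.4 yaw 6.9 n 1013 max 248
p1 centre 513.1 274.0 size 63.5 50.2 yaw 7.0 n 932 max 248
```

View pics/p.png

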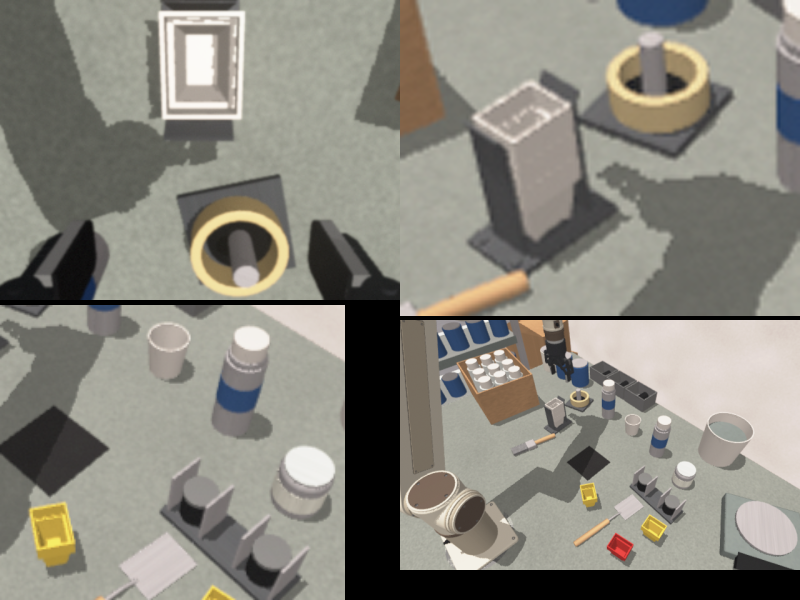

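```bash
python3 -c "
from workcell import manip
print(manip.sign_off())"
```

```text
the job is handed in; nothing more can be done
None
```

Both tubs are nested in the holder tub as one straight, upright stack, and I handed the job in at about 22 s. The bench tub went in first. The rack tub was stood on the mat, released, taken again across its other sides and nested on top.

**Last checks:**
- **Fit:** each tub met about 10–12 N of resistance at its expected home height. The top rim measured 64.3 × 50.5 mm when taken at 132 mm height, centred about 1 mm from the tub below and at the same yaw (7.0°, against 6.8°). The camera can only tell height to a millimetre or two here, so the contact is the stronger evidence that they are fully home.
- **Pictures:** the side view shows an unbroken triple collar. The rack bay and mat are empty, the other things look undisturbed, and the gripper is clear.

**Disagreements:**
- **Finger height:** the cameras showed the fingers about 38 mm higher than the reported TCP implies, and a test close above the bench tub did not grip. I used the camera-based height after that.
- **Holder position:** the side and wrist cameras differed by about 6 mm on the holder. I went with the wrist camera, and both insertions showed almost no force until the final contact.

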